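Rattle check: find the unit with a stray part inside and show it to the scanner

TASK

Three sealed grey metal cases that look alike stand on the bench; one has a stray part loose inside and rattles when shaken, the other two are sound. Find the one that rattles by picking them up and shaking them well clear of the bench, and leave each sound case standing upright where it stood. Then show the rattling case to the hand scanner in its stand: hold it level, with the bar-code label squarely facing the red window and centred on it, about 6 cm in front, and finish while still holding it there, motionless in the air. Do not touch the scanner, and leave the hex key set and the copper coil where they are.

Things in the scene. Friction and masses are not known exactly. Their poses are not given: they have to be found in the camera images.
- case_a_mid (a point): centre (25 mm up) of one of three look-alike sealed grey die-cast boxes, 110 mm long (x), 56 wide (y), 50 high (z, up as it stands), 0.5 to 0.7 kg. Grip its flat sides across y, at 20 to 40 N: a hard squeeze makes it buzz. In one, a loose 0.1 kg ball rolls 70 mm along x, stays at the end it was thrown to and so shifts the moment about y by some 0.07 N m; in the others nothing shifts
- case_b_mid (a point): centre (25 mm up) of one of three look-alike sealed grey die-cast boxes, 110 mm long (x), 56 wide (y), 50 high (z, up as it stands), 0.5 to 0.7 kg. Grip its flat sides across y, at 20 to 40 N: a hard squeeze makes it buzz. In one, a loose 0.1 kg ball rolls 70 mm along x, stays at the end it was thrown to and so shifts the moment about y by some 0.07 N m; in the others nothing shifts
- case_c_mid (a point): centre (25 mm up) of one of three look-alike sealed grey die-cast boxes, 110 mm long (x), 56 wide (y), 50 high (z, up as it stands), 0.5 to 0.7 kg. Grip its flat sides across y, at 20 to 40 N: a hard squeeze makes it buzz. In one, a loose 0.1 kg ball rolls 70 mm along x, stays at the end it was thrown to and so shifts the moment about y by some 0.07 N m; in the others nothing shifts
- case_a_label (a point): centre of the white bar-code label (44 x 26 mm) on the +x end of that case, 55 mm ahead of its centre along its x and 5.5 mm lower; same axes as the case. This end starts turned away from the robot; on the other end a black cable gland juts out 14 mm. Behind the cases stands a fixed grey drawer cabinet, 190 mm high: lift above that before shaking
- case_b_label (a point): centre of the white bar-code label (44 x 26 mm) on the +x end of that case, 55 mm ahead of its centre along its x and 5.5 mm lower; same axes as the case. This end starts turned away from the robot; on the other end a black cable gland juts out 14 mm. Behind the cases stands a fixed grey drawer cabinet, 190 mm high: lift above that before shaking
- case_c_label (a point): centre of the white bar-code label (44 x 26 mm) on the +x end of that case, 55 mm ahead of its centre along its x and 5.5 mm lower; same axes as the case. This end starts turned away from the robot; on the other end a black cable gland juts out 14 mm. Behind the cases stands a fixed grey drawer cabinet, 190 mm high: lift above that before shaking
- scan_window (a point): middle of the red window of a black hand scanner that stands head up in a fixed stand (base radius 58 mm, axis 85 mm behind the window), 160 mm above the bench. The point's x axis points into the window, so the scanner looks along -x of the point, roughly towards the robot; z is up. Its head is 34 mm wide, 20 mm higher than this point
- hex_keys: bystander: red folding hex key set lying flat, 30 x 95 x 26 mm (long along its y), origin in the middle of its underside; must not be moved
- coil: bystander: copper coil on a cream bobbin, standing, 46 mm across and 97 mm high, origin in the middle of its underside; must not be moved

How it is judged:
By the outcome, as a careful person would: the job done as asked, in the order asked, and still so for the second after the job is handed in, while the arm keeps its last pose, push and grip.
It also fails if it takes over 72 s, if anything falls off the work surface, if the arm or the gripper's body presses on something with over 40 N, if the wrist force passes 120 N, or if a joint passes its speed limit or range.

ROBOT

A 6-joint arm with a two-finger parallel gripper is mounted at the origin on the work surface; the furniture and walls round the work are solid. World frame = base frame: x ahead of the robot, y to its left, z up, the work surface at z = 0. Lengths are in m, angles in rad, forces in N, time in s.
With the tool pointing down it reaches from about 0.25 to 0.775 m from the base axis. Payload 4 kg.
Tool frame: the origin (TCP) lies between the finger pads; the fingertips stand 25 mm ahead of it and the grasp point (between the pads) lies 6 mm ahead of it (robot.tip_reach is the z of the fingertips in the tool frame, in m); z points along the fingers, y is the line along which they close (so a half turn about z gives the same grasp; the last joint's range is limited). The gripper opens to 94 mm and grips with 3 to 60 N. Pads are 16 mm wide; open, the fingers measure 119 mm over their backs; the gripper's body (75 mm by 177 mm) begins 78 mm behind the grasp point.
Start: joints at [1.203, 0.087, 1.371, -0, 1.684, -0.103], TCP at [0.144, 0.531, 0.231] pointing down, gripper open.
Joint ranges: [-3.1, 3.1], [-0.76, 2.03], [0.27, 2.55], [-1.08, 4.22], [0.17, 2.65], [-2.57, 2.57]. Speed limits (rad/s): [2.79, 2.79, 3.14, 3.14, 3.14, 3.14].

INTERFACE

Orientations are given as [roll, pitch, yaw] about the fixed x, y, z axes, in that order (R = Rz(yaw) Ry(pitch) Rx(roll)).
In Python, from bench import robot gives the robot as it stands. The module is installed in compiled form; this text tells all that it offers.
- The arm moves only by the shell command python3 -m handwheel 'ROWS'. ROWS is JSON, a list of rows, each a list of 3 entries, a list of its own where there are three numbers: the turn, a rotation vector about the world's x, y, z in units of 90 degrees (1.0 is 90 degrees), then the shift along the world's x, y, z in units of 0.05 m (1.0 is 0.05 m), then the closure, from 0 (fully open) to 1 (shut). A call has 1 to 5 rows; each row shifts and turns the commanded pose from where the row before left it; what a row does not reach is not made up. A row lasts 1/10 s, in which the tool goes at most 50 mm and 8.59 degrees, less where a joint would pass 70% of its speed; a pose out of reach is approached as far as the arm can. A call with a number of a shift or a turn outside -1 to 1 is refused whole. A call with a gripper value outside its range is refused whole. The fingers move at their own pace and stop on an object; the grip force is fixed at half the most. Time passes only in rows, so rows that do not move let the fingers close. It gives the time, the measured TCP pose, the force, the opening and the grip force at its end, in the units of the state.
- robot.get_obs(): the state, without advancing time (a new reading comes with each control period).
- robot.snapshot(name): name is "side" or "top"; returns (picture, depth): 480x640x3 uint8, red, green, blue; 480x640 float32, m along the optical axis (not along the pixel's ray), 0 where there is no reading.
- robot.calibration(name): a dict with "mtx" (3x3 intrinsics, pixels), "extrinsics" (4x4, takes a point from camera to world coordinates). Camera axes: x right, y down, z forward; pixel columns grow to the right and rows downward; lengths in m; the calibration is good to about 2 mm. A picture is of the moment at which its call begins. calibration takes no time and is no camera call.
- robot.close_job(): hands the job in; it is judged then, once.
Trained networks look in the newest picture that a camera, given by its name, has taken for a name from the list of things; names that differ only in an ending like _2 or _b are one class to them, and where a whole thing is asked for, a point or a joint stands for the part that bears it (a point fixed in the world has none). Each returns a list of dicts, best first, with "p" (0 to 1); they miss things now and then, are a little off and sometimes report something else, mostly with a low value. They report only what shows in the picture. A call takes as long as a camera call.
- robot.boxes_of(query, camera): "bbox" ([left, top, right, bottom] in pixels, round what is visible of it).
The state is a dict: "time": time; "joint_positions": joint angles; "qvel": joint speeds; "joint_torque": joint torques, N m; "tool_pos": TCP position; "ee_rot": TCP orientation; "wrist_force": force on the tool from outside, world axes, zero at the start; "wrist_torque": the same for the moment, N m; "width": finger opening in m; "finger_force": force on a finger pad.
Only numpy, scipy, OpenCV 4.12 (cv2) and the standard library are available. Lean on these libraries where they do the work, as an engineer would, in place of code of your own. Each camera call takes 0.05 s, during which the arm holds its last target. There are 200 camera calls.

## Working session

There is one attempt and no reset: what is moved stays moved. The work goes in short steps, Python scripts to look and compute and a shell command to move; the robot and the scene stay as the last step left them, time stands still between calls to the robot, and variables do not carry over. Pictures are saved under pics/ and viewed, at most 10 in all, crops included, and the job is handed in when it is done.

```bash
mkdir -p pics; cat > h.py <<'E'
from bench import robot
import numpy as np, cv2
def pts(name,depth):
    c=robot.calibration(name);K=np.array(c["mtx"]);T=np.array(c["extrinsics"])
    v,u=np.mgrid[0:480,0:640];
    P=np.stack([(u-K[0,2])/K[0,0]*depth,(v-K[1,2])/K[1,1]*depth,depth],-1)
    return P@T[:3,:3].T+T[:3,3]
E
python3 - <<'E'
from h import *
o=robot.get_obs();print({k:np.round(v,3).tolist() for k,v in o.items()})
for n in("top","side"):
    im,d=robot.snapshot(n);cv2.imwrite(f"pics/{n}0.png",im[...,::-1]);np.savez(f"{n}0.npz",im=im,d=d)
    c=robot.calibration(n);print(n,np.round(c["mtx"],1).tolist(),np.round(c["extrinsics"],3).tolist())
    P=pts(n,d)
    for q in("case_a_mid","case_a_label","scan_window","hex_keys","coil"):
        for b in robot.boxes_of(q,n)[:5]:
            l,t,r,bo=[int(x) for x in b["bbox"]];m=P[(t+bo)//2,(l+r)//2]
            print(q,round(b["p"],2),[l,t,r,bo],np.round(m,3))
E
```

```text
{'time': 0.0, 'joint_positions': [1.203, 0.088, 1.372, -0.0, 1.684, -0.103], 'qvel': [0.001, -0.001, -0.001, 0.0, -0.002, -0.0], 'joint_torque': [0.001, -34.018, -30.243, 0.072, 0.033, -0.0], 'tool_pos': [0.144, 0.53, 0.229], 'ee_rot': [-3.139, -0.0, 2.877], 'wrist_force': [0.147, -0.788, 0.981], 'wrist_torque': [0.008, 0.038, 0.033], 'finger_force': 0.0, 'width': 0.094}
top [[503.3, 0.0, 321.5], [0.0, 503.3, 237.2], [0.0, 0.0, 1.0]] [[0.019, -0.997, 0.073, 0.439], [-1.0, -0.019, -0.0, 0.039], [0.002, -0.073, -0.997, 1.251], [0.0, 0.0, 0.0, 1.0]]
case_a_mid 0.82 [352, 238, 380, 290] [ 0.464 -0.068  0.053]
case_a_mid 0.44 [283, 199, 321, 216] [0.602 0.088 0.024]
case_a_label 0.62 [349, 231, 378, 290] [ 0.474 -0.061  0.046]
scan_window 0.83 [236, 125, 287, 176] [0.717 0.18  0.124]
hex_keys 0.73 [281, 201, 320, 215] [0.599 0.093 0.026]
coil 0.81 [190, 186, 214, 211] [0.611 0.32  0.083]
side [[500.2, 0.0, 316.8], [0.0, 500.2, 245.2], [0.0, 0.0, 1.0]] [[-0.928, 0.167, -0.332, 0.833], [0.372, 0.393, -0.841, 0.834], [-0.01, -0.904, -0.427, 0.523], [0.0, 0.0, 0.0, 1.0]]
case_a_mid 0.88 [299, 242, 343, 279] [ 0.478 -0.041  0.042]
case_a_label 0.63 [301, 237, 342, 282] [ 0.478 -0.04   0.045]
case_a_label 0.55 [307, 269, 368, 314] [0.499 0.09  0.042]
scan_window 0.64 [298, 220, 330, 248] [ 0.445 -0.164  0.046]
scan_window 0.63 [198, 269, 272, 395] [0.718 0.202 0.081]
hex_keys 0.68 [306, 269, 369, 315] [0.499 0.09  0.04 ]
coil 0.86 [313, 354, 343, 421] [0.624 0.343 0.057]
coil 0.16 [200, 265, 272, 397] [0.715 0.196 0.078]
```

View pics/top0.png

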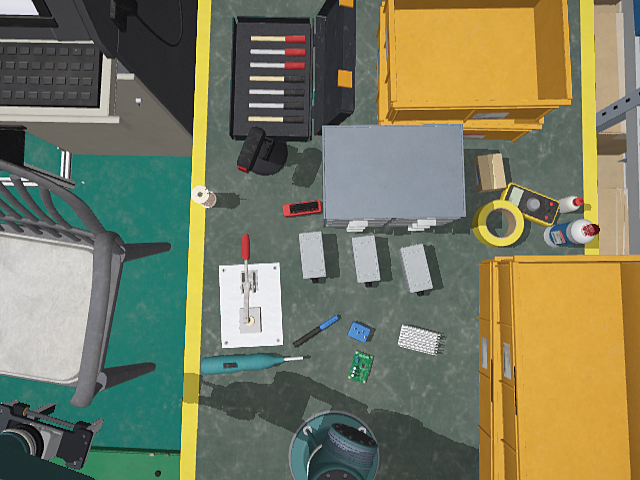

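View pics/side0.png

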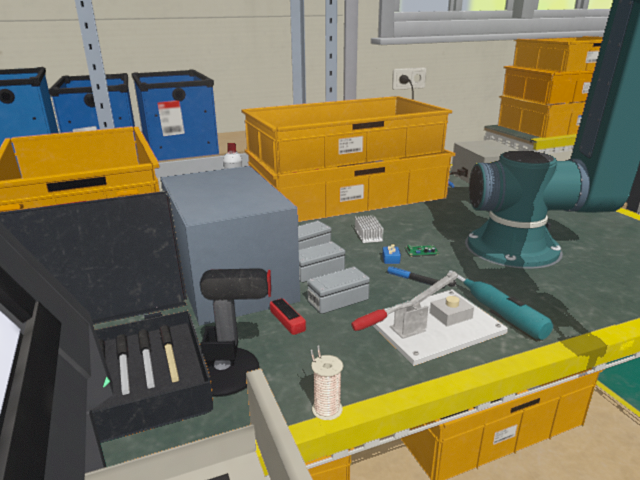

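```bash
python3 - <<'E'
from h import *
for n in("top","side"):
    f=np.load(f"{n}0.npz");im=f["im"].astype(int);P=pts(n,f["d"]);ok=f["d"]>0
    X,Y,Z=P[...,0],P[...,1],P[...,2]
    grey=(im.max(-1)-im.min(-1)<30)
    m=ok&(Z>.038)&(Z<.065)&(X>.36)&(X<.54)&(Y>-.25)&(Y<.16)&grey
    k,l,s,c=cv2.connectedComponentsWithStats(m.astype(np.uint8))
    for i in range(1,k):
        if s[i,4]<150: continue
        q=P[l==i]; r=cv2.minAreaRect((q[:,:2]*1000).astype(np.float32))
        print(n,"case?",s[i].tolist(),"rect",np.round(r[0],1),np.round(r[1],1),round(r[2],1),"z",np.round(np.percentile(q[:,2],[10,50,90]),3),"med",np.round(np.median(q[:,:2],0),3))
    m=ok&(Z>.12)&(Z<.2)&(X>.5)&(X<.85)&(Y>.12)&(Y<.3)
    q=P[m]; 
    print(n,"scan head",len(q),q.min(0).round(3),q.max(0).round(3))
    hd=m&(Z>.14)
    if hd.sum()>20:
        r=cv2.minAreaRect((P[hd][:,:2]*1000).astype(np.float32));print(np.round(r[0],1),np.round(r[1],1),round(r[2],1),P[hd].min(0).round(3),P[hd].max(0).round(3))
    red=ok&(im[...,0]>120)&(im[...,1]<70)&(im[...,2]<80)&(X>.5)&(X<.85)&(Y>.05)&(Y<.3)
    k,l,s,c=cv2.connectedComponentsWithStats(red.astype(np.uint8))
    for i in range(1,k):
        if s[i,4]>5: q=P[l==i];print(n,"red",s[i].tolist(),np.median(q,0).round(3),q.min(0).round(3),q.max(0).round(3))
    cab=ok&(Z>.17)&(Z<.21)&(X>.4)&(X<.8)&(Y>-.3)&(Y<.1);q=P[cab]
    print(n,"cab",np.percentile(q,[1,50,99],axis=0).round(3).tolist(), np.round(cv2.minAreaRect((q[:,:2]*1000).astype(np.float32))[2],1))
cv2.imwrite("pics/z0.png",np.hstack([cv2.resize(np.load("top0.npz")["im"][110:300,220:440,::-1],(440,380),interpolation=2),cv2.resize(np.load("side0.npz")["im"][250:400,180:300,::-1],(304,380),interpolation=2)]))
E
```

```text
top case? [299, 232, 27, 47, 1068] rect [484.1  61.2] [109.9  55.8] 6.9 z [0.047 0.05  0.053] med [0.484 0.061]
top case? [352, 235, 29, 48, 1074] rect [477.1 -67.7] [109.7  56.6] 8.5 z [0.047 0.05  0.054] med [ 0.477 -0.067]
top case? [400, 244, 33, 49, 1099] rect [ 457.6 -188.8] [109.8  57.4] 13.4 z [0.047 0.05  0.053] med [ 0.457 -0.187]
top scan head 797 [0.659 0.168 0.123] [0.759 0.226 0.187]
[709.4 198.1] [ 35.1 101.5] 70.9 [0.659 0.168 0.145] [0.759 0.226 0.187]
top red [237, 166, 9, 5, 21] [0.665 0.216 0.177] [0.659 0.207 0.171] [0.669 0.224 0.182]
top red [311, 200, 7, 2, 7] [0.618 0.059 0.021] [0.617 0.052 0.001] [0.623 0.067 0.024]
top red [289, 202, 21, 3, 21] [0.612 0.096 0.021] [0.609 0.071 0.017] [0.615 0.121 0.025]
top red [289, 209, 29, 7, 51] [0.588 0.088 0.023] [0.581 0.051 0.016] [0.597 0.12  0.028]
top red [242, 234, 8, 13, 82] [0.513 0.219 0.062] [0.501 0.211 0.053] [0.53  0.228 0.07 ]
top cab [[0.558, -0.261, 0.177], [0.661, -0.114, 0.198], [0.788, 0.037, 0.204]] 88.4
side case? [298, 221, 33, 21, 449] rect [ 451.6 -187.9] [97.  59.5] 15.5 z [0.042 0.051 0.053] med [ 0.445 -0.174]
side case? [299, 242, 46, 26, 737] rect [477.6 -66.1] [108.5  62.6] 6.8 z [0.043 0.051 0.053] med [ 0.476 -0.051]
side case? [309, 267, 60, 30, 1095] rect [485.8  61.5] [110.5  61. ] 6.8 z [0.043 0.052 0.053] med [0.489 0.074]
side scan head 2349 [0.659 0.174 0.12 ] [0.76  0.23  0.184]
[710.9 201. ] [ 34.5 101.2] 69.6 [0.659 0.174 0.14 ] [0.76  0.23  0.184]
side red [267, 270, 3, 27, 59] [0.667 0.225 0.172] [0.66  0.205 0.146] [0.669 0.227 0.179]
side red [270, 302, 36, 33, 375] [0.606 0.126 0.02 ] [ 0.568  0.05  -0.001] [0.62  0.141 0.027]
side red [352, 315, 20, 15, 199] [0.515 0.227 0.061] [0.5   0.215 0.051] [0.531 0.233 0.068]
side cab [[0.56, -0.253, 0.171], [0.674, -0.026, 0.199], [0.795, 0.044, 0.203]] 2.2
```

View pics/z0.png

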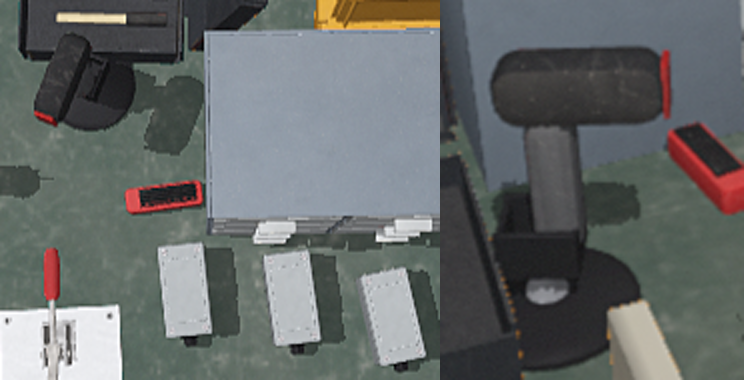

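Top view and the crop show the three cases at px (313,255), (367,260) and (416,268). The scanner head is at (262,150) with its red window at (241,168), facing the robot. The hex keys are at (302,208) and the coil at (203,196). Both views agree on case tops at about 0.05 m. Next I move above the first case.

```bash
python3 -m handwheel '[[[0,0,0.08],[0.45,-0.625,0],0],[[0,0,0.08],[0.45,-0.625,0],0],[[0,0,0.08],[0.45,-0.625,0],0],[[0,0,0],[0.45,-0.625,0],0],[[0,0,0],[0.45,-0.625,0],0]]'
python3 -m handwheel '[[[0,0,0],[0.45,-0.625,0],0],[[0,0,0],[0.45,-0.625,0],0],[[0,0,0],[0.45,-0.625,0],0],[[0,0,0],[0.45,-0.625,0],0],[[0,0,0],[0.45,-0.625,0],0]]'
python3 -m handwheel '[[[0,0,0],[0.45,-0.625,0],0],[[0,0,0],[0.45,-0.625,0],0],[[0,0,0],[0.45,-0.625,0],0],[[0,0,0],[0.45,-0.625,0],0],[[0,0,0],[0.45,-0.625,0],0]]'
python3 -m handwheel '[[[0,0,0],[0,0,0],0],[[0,0,0],[0,0,0],0]]'
python3 - <<'E'
from h import *
f=np.load("side0.npz");P=pts("side",f["d"]);f2=np.load("top0.npz");P2=pts("top",f2["d"])
for Q,im in((P,f["im"]),(P2,f2["im"])):
    X,Y,Z=Q[...,0],Q[...,1],Q[...,2]
    m=(im.max(-1)<60)&(Z>.004)&(Z<.03)&(abs(X-.74)<.09)&(abs(Y-.19)<.09)
    q=Q[m][:,:2]; print(len(q),q.min(0).round(3),q.max(0).round(3),np.round(cv2.minEnclosingCircle(q.astype(np.float32))[0],3),cv2.minEnclosingCircle(q.astype(np.float32))[1])
    m=(Z>.03)&(Z<.18)&(abs(X-.53)<.04)&(Y>-.25)&(Y<.04); q=Q[m]
    print("handles",len(q),q.min(0).round(3),q.max(0).round(3))
# head side walls direction from side depth
E
```

```text
time: 1.1
tool_pos: [0.2571, 0.3733, 0.2307]
ee_rot: [3.141, 0.001, -3.029]
wrist_force: [0.2, -0.2, -0.0]
width: 0.0939
finger_force: 0.0
time: 1.6
tool_pos: [0.3696, 0.217, 0.2308]
ee_rot: [3.141, 0.001, -3.029]
wrist_force: [0.6, -0.3, 0.2]
width: 0.0939
finger_force: 0.0
time: 2.1
tool_pos: [0.4822, 0.0606, 0.2308]
ee_rot: [3.141, 0.001, -3.03]
wrist_force: [-0.1, 0.4, 0.8]
width: 0.094
finger_force: 0.0
time: 2.3
tool_pos: [0.4814, 0.0618, 0.2303]
ee_rot: [3.141, -0.001, -3.031]
wrist_force: [-1.0, 0.1, 0.8]
width: 0.0939
finger_force: 0.0
2019 [0.684 0.103] [0.83  0.272] [0.776 0.196] 0.09264475107192993
handles 857 [ 0.49 -0.15  0.03] [0.57 0.04 0.18]
737 [0.685 0.102] [0.828 0.268] [0.774 0.193] 0.0909382775425911
handles 1698 [ 0.49  -0.249  0.03 ] [0.568 0.04  0.18 ]
```

```bash
python3 -m handwheel '[[[0,0,0.005],[0.05,0,-0.6],0],[[0,0,0],[0,0,-0.6],0],[[0,0,0],[0,0,-0.6],0],[[0,0,0],[0,0,-0.6],0],[[0,0,0],[0,0,0],0]]'
python3 - <<'E'
from h import *
A,d=robot.snapshot("top");B,d=robot.snapshot("side")
cv2.imwrite("pics/a1.png",np.hstack([cv2.resize(A[180:320,260:400,::-1],(380,380)),cv2.resize(B[150:340,230:420,::-1],(400,400))[:380]]))
E
```

```text
time: 2.8
tool_pos: [0.4799, 0.0635, 0.1061]
ee_rot: [3.14, -0.01, -3.019]
wrist_force: [-0.1, -0.3, -0.4]
width: 0.094
finger_force: 0.0
```

View pics/a1.png

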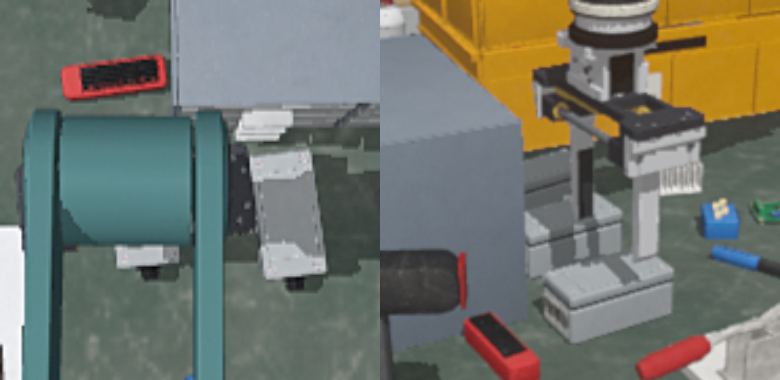

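```bash
python3 -m handwheel '[[[0,0,0],[0,0,0],0],[[0,0,0],[0.03,0,-0.5],0],[[0,0,0],[0,0,-0.5],0],[[0,0,0],[0,0,-0.5],0],[[0,0,0],[0,0,0],0]]'
python3 -m handwheel '[[[0,0,0],[0,0,0],0],[[0,0,0],[0,0,0],0]]'
python3 -c "
from h import *
o=robot.get_obs();print(o['tool_pos'],o['ee_rot'],o['wrist_torque'])"
```

```text
time: 3.4
tool_pos: [0.484, 0.0622, 0.0341]
ee_rot: [3.141, -0.004, -3.021]
wrist_force: [-0.9, -0.5, -0.2]
width: 0.0943
finger_force: 0.0
time: 3.6
tool_pos: [0.4873, 0.0622, 0.0381]
ee_rot: [-3.141, 0.005, -3.021]
wrist_force: [0.1, -0.3, -0.3]
width: 0.0939
finger_force: 0.0
[0.487307   0.06219747 0.03805372] [-3.14120471  0.00451778 -3.0213907 ] [ 0.03847726 -0.01117288 -0.02553629]
```

```bash
python3 -m handwheel '[[[0,0,0],[0,0,0],1],[[0,0,0],[0,0,0],1],[[0,0,0],[0,0,0],1],[[0,0,0],[0,0,0],1],[[0,0,0],[0,0,0],1]]'
python3 -m handwheel '[[[0,0,0],[0,0,0],1],[[0,0,0],[0,0,0],1],[[0,0,0],[0,0,0],1]]'
python3 -c "
from h import *
o=robot.get_obs();print(o['tool_pos'],o['ee_rot'],o['wrist_torque'])"
```

```text
time: 4.1
tool_pos: [0.4854, 0.0621, 0.0356]
ee_rot: [3.141, 0.0, -3.022]
wrist_force: [-0.2, 0.0, -0.6]
width: 0.0574
finger_force: 0.0
time: 4.4
tool_pos: [0.4855, 0.0619, 0.0355]
ee_rot: [-3.141, -0.0, -3.021]
wrist_force: [-0.1, -0.9, -0.0]
width: 0.0558
finger_force: 30.0
[0.48545298 0.06189326 0.03553402] [-3.14126479e+00 -1.09552251e-04 -3.02148525e+00] [-0.15234738  0.01643643  0.04105893]
```

```bash
python3 -m handwheel '[[[0,0,0],[-0.1,0,0.3],1],[[0,0,0],[-0.1,0,0.5],1],[[0,0,0],[-0.1,0,0.6],1],[[0,0,0],[-0.1,0,0.6],1],[[0,0,0],[-0.1,0,0.6],1]]'
python3 -m handwheel '[[[0,0,0],[-0.1,0,0.6],1],[[0,0,0],[-0.1,0,0.6],1],[[0,0,0],[-0.1,0,0.6],1],[[0,0,0],[-0.1,0,0.4],1],[[0,0,0],[-0.1,0,0.2],1]]'
python3 -m handwheel '[[[0,0,0],[0,0,0],1],[[0,0,0],[0,0,0],1],[[0,0,0],[0,0,0],1],[[0,0,0],[0,0,0],1],[[0,0,0],[0,0,0],1]]'
cat > t.py <<'E'
from h import *
W=[];
for i in range(6):
    o=robot.get_obs();W.append(np.r_[o["wrist_force"],o["wrist_torque"]]);p,r=o["tool_pos"],o["ee_rot"]
    robot.boxes_of("coil","top") # lets 0.05 s pass
W=np.array(W);a=r[2]+np.pi   # case yaw
m=W.mean(0);s=W.std(0)
my=-np.sin(a)*W[:,3]+np.cos(a)*W[:,4]
print("F",m[:3].round(2),"M",m[3:].round(3),"My_case",my.mean().round(3),"sd",my.std().round(3),"t",round(o["time"],2),"pos",np.round(p,4),"rot",np.round(r,3),"w",round(o["width"],4))
E
python3 t.py
```

```text
time: 4.9
tool_pos: [0.4587, 0.0623, 0.1642]
ee_rot: [3.14, -0.005, -3.021]
wrist_force: [0.7, -0.3, -6.6]
width: 0.0556
finger_force: 30.0
time: 5.4
tool_pos: [0.4352, 0.0623, 0.286]
ee_rot: [3.141, 0.0, -3.021]
wrist_force: [-0.4, -0.2, -6.4]
width: 0.056
finger_force: 30.0
time: 5.9
tool_pos: [0.4352, 0.0621, 0.2845]
ee_rot: [3.141, -0.002, -3.022]
wrist_force: [-0.2, -0.1, -5.9]
width: 0.0559
finger_force: 30.0
F [ 0.18  0.12 -5.84] M [ 0.002 -0.016 -0.008] My_case -0.016 sd 0.031 t 6.15 pos [0.4355 0.0621 0.2855] rot [ 3.141 -0.    -3.022] w 0.0558
```

```bash
python3 -m handwheel '[[[0,0,0],[0.9,0.1,0],1],[[0,0,0],[-0.9,-0.1,0],1],[[0,0,0],[0.9,0.1,0],1],[[0,0,0],[-0.9,-0.1,0],1],[[0,0,0],[0,0,0],1]]'
python3 -m handwheel '[[[0,0,0],[0.3,0.04,0],1],[[0,0,0],[0.6,0.07,0],1],[[0,0,0],[0.9,0.1,0],1],[[0,0,0],[-0.1,-0.01,0],1],[[0,0,0],[0,0,0],1]]'
python3 -m handwheel '[[[0,0,0],[0,0,0],1],[[0,0,0],[0,0,0],1],[[0,0,0],[0,0,0],1]]'
python3 t.py
python3 -m handwheel '[[[0,0,0],[-0.3,-0.04,0],1],[[0,0,0],[-0.6,-0.07,0],1],[[0,0,0],[-0.9,-0.1,0],1],[[0,0,0],[0.1,0.01,0],1],[[0,0,0],[0,0,0],1]]'
python3 -m handwheel '[[[0,0,0],[0,0,0],1],[[0,0,0],[0,0,0],1],[[0,0,0],[0,0,0],1]]'
python3 t.py
```

```text
time: 6.7
tool_pos: [0.4318, 0.0619, 0.2754]
ee_rot: [3.139, -0.026, -3.022]
wrist_force: [0.6, 0.4, -4.7]
width: 0.0557
finger_force: 30.0
time: 7.2
tool_pos: [0.5207, 0.0721, 0.2837]
ee_rot: [3.141, -0.004, -3.022]
wrist_force: [0.9, 1.0, -5.9]
width: 0.0557
finger_force: 30.0
time: 7.5
tool_pos: [0.5199, 0.0721, 0.2869]
ee_rot: [-3.141, 0.003, -3.022]
wrist_force: [-0.3, -0.4, -6.3]
width: 0.0561
finger_force: 30.0
F [ 0.14  0.09 -6.34] M [0.029 0.006 0.015] My_case 0.003 sd 0.028 t 7.75 pos [0.5202 0.0721 0.2859] rot [ 3.142e+00  1.000e-03 -3.022e+00] w 0.0562
time: 8.3
tool_pos: [0.4351, 0.0621, 0.2858]
ee_rot: [-3.142, 0.002, -3.022]
wrist_force: [-0.4, -0.2, -6.4]
width: 0.0559
finger_force: 30.0
time: 8.6
tool_pos: [0.4362, 0.0621, 0.2856]
ee_rot: [3.141, -0.0, -3.022]
wrist_force: [0.1, 0.0, -5.7]
width: 0.0561
finger_force: 30.0
F [ 0.22  0.19 -6.42] M [ 0.059 -0.048  0.006] My_case -0.054 sd 0.035 t 8.85 pos [0.4357 0.0621 0.2854] rot [ 3.142 -0.    -3.022] w 0.0558
```

```bash
sed -i 's/range(6)/range(14)/' t.py
python3 t.py
python3 -m handwheel '[[[0,0,0],[0.3,0.04,0],1],[[0,0,0],[0.6,0.07,0],1],[[0,0,0],[1,0.1,0],1],[[0,0,0],[-0.2,-0.01,0],1],[[0,0,0],[0,0,0],1]]' | head -1
python3 -m handwheel '[[[0,0,0],[0,0,0],1],[[0,0,0],[0,0,0],1],[[0,0,0],[0,0,0],1]]' | head -1
python3 t.py
```

```text
F [-0.11  0.07 -6.07] M [ 0.044 -0.05   0.008] My_case -0.055 sd 0.024 t 9.55 pos [0.4354 0.0621 0.2855] rot [ 3.142  0.    -3.022] w 0.0561
time: 10.1
time: 10.4
F [-0.11  0.15 -6.39] M [0.045 0.026 0.008] My_case 0.021 sd 0.034 t 11.05 pos [0.5202 0.0721 0.2854] rot [ 3.141 -0.    -3.022] w 0.0561
```

```bash

python3 -m handwheel '[[[0,0,0],[-0.05,0,0],1],[[0,0,0],[-0.1,-0.01,0],1],[[0,0,0],[-0.15,-0.02,0],1],[[0,0,0],[-0.2,-0.02,0],1],[[0,0,0],[-0.2,-0.02,0],1]]' | head -1
python3 -m handwheel '[[[0,0,0],[-0.2,-0.02,0],1],[[0,0,0],[-0.2,-0.02,0],1],[[0,0,0],[-0.2,-0.03,0],1],[[0,0,0],[-0.15,-0.03,0],1],[[0,0,0],[-0.15,-0.02,0],1]]' | head -1
python3 -m handwheel '[[[0,0,0],[-0.1,-0.02,0],1],[[0,0,0],[-0.1,-0.01,0],1],[[0,0,0],[-0.05,0,0],1],[[0,0,0],[0,0,0],1],[[0,0,0],[0,0,0],1]]' | head -1
python3 t.py
python3 - <<'E'
from h import *
B,d=robot.snapshot("side");P=pts("side",d);np.savez("s2.npz",im=B,d=d)
cv2.imwrite("pics/a2.png",cv2.resize(B[100:300,230:430,::-1],(560,560)))
E
```

```text
time: 11.6
time: 12.1
time: 12.6
F [ 0.29  0.01 -6.07] M [0.037 0.016 0.006] My_case 0.011 sd 0.023 t 13.25 pos [0.4277 0.0611 0.2855] rot [ 3.141  0.    -3.022] w 0.0557
```

View pics/a2.png

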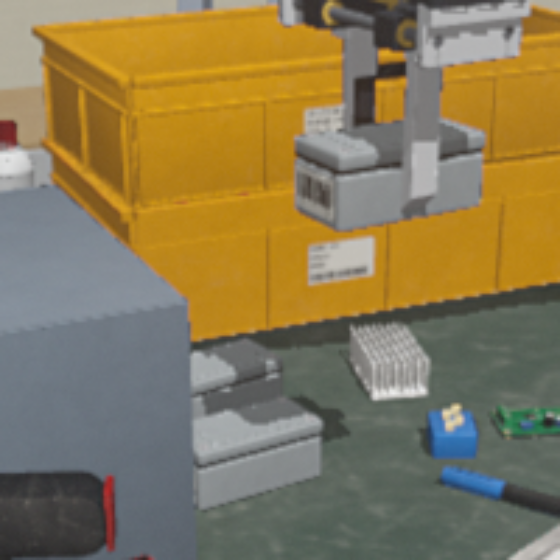

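```bash
python3 - <<'E'
from h import *
f=np.load("s2.npz");P=pts("side",f["d"]);o=robot.get_obs();p=o["tool_pos"];a=o["ee_rot"][2]+np.pi
R=np.array([[np.cos(a),np.sin(a),0],[-np.sin(a),np.cos(a),0],[0,0,1]])
q=(P[135:190,325:412].reshape(-1,3)-p)@R.T*1000
q=q[(abs(q)<[80,40,50]).all(1)]
top=q[(q[:,2]>8)&(q[:,2]<22)&(abs(q[:,0])>20)&(q[:,1]<22)]; print("top z",np.percentile(top[:,2],[10,50,90]),"tilt fit",np.linalg.lstsq(np.c_[top[:,:2],np.ones(len(top))],top[:,2],rcond=None)[0])
sd=q[(q[:,1]>22)&(q[:,2]<5)&(abs(q[:,0])>15)];print("side y",np.percentile(sd[:,1],[10,50,90]),"slope y/x",np.polyfit(sd[:,0],sd[:,1],1),"zmin",sd[:,2].min(), "x",np.percentile(sd[:,0],[1,99]))
e=q[(q[:,0]>45)&(q[:,2]<5)&(q[:,1]<22)&(q[:,1]>-22)];print("end x",len(e),np.percentile(e[:,0],[10,50,90]),"fit x~y,z",np.linalg.lstsq(np.c_[e[:,1:],np.ones(len(e))],e[:,0],rcond=None)[0],"y",np.percentile(e[:,1],[1,99]))
print(p,np.degrees(a))
for n,s in(("top","top0.npz"),("side","side0.npz")):
    f=np.load(s);P=pts(n,f["d"]);im=f["im"].astype(int)
    X,Y,Z=P[...,0],P[...,1],P[...,2]
    h=P[(f["d"]>0)&(Z>.142)&(Z<.2)&(X>.64)&(X<.77)&(Y>.14)&(Y<.25)]
    for y in(-17,-18,-19,-20,-21,-22):
        c,sn=np.cos(np.radians(y)),np.sin(np.radians(y));u=h[:,0]*c+h[:,1]*sn;v=-h[:,0]*sn+h[:,1]*c
        b=[np.percentile(v[(u-u.min()>k)&(u-u.min()<k+.02)],[3,97]).round(4).tolist() for k in(0.01,.03,.05,.07)]
        print(n,y,"u",np.percentile(u,[.5,99.5]).round(4),b)
E
```

```text
top z [11.00897627 16.35684283 17.11316393] tilt fit [-3.05296472e-02  2.72544621e-03  1.61939053e+01]
side y [25.34574735 27.36454993 29.11938854] slope y/x [-4.57914266e-03  2.72964540e+01] zmin -33.97367141334862 x [-53.09919257  54.7844464 ]
end x 276 [53.0133624  54.33558998 55.5723316 ] fit x~y,z [-5.43007595e-03 -1.27709788e-02  5.41622106e+01] y [-20.41488209  21.40268614]
[0.4277067  0.06106855 0.28550348] 6.878414309849579
top -17 u [0.57   0.6689] [[0.3818, 0.4134], [0.3803, 0.4127], [0.3798, 0.4111], [0.3786, 0.4098]]
top -18 u [0.563  0.6618] [[0.3921, 0.4235], [0.391, 0.4232], [0.3907, 0.422], [0.39, 0.4212]]
top -19 u [0.5559 0.6547] [[0.4023, 0.4337], [0.4016, 0.4336], [0.4015, 0.4327], [0.4012, 0.4323]]
top -20 u [0.5485 0.6473] [[0.4123, 0.4438], [0.412, 0.4439], [0.4122, 0.4433], [0.4122, 0.4434]]
top -21 u [0.5409 0.6398] [[0.4222, 0.4537], [0.4223, 0.4542], [0.4228, 0.4539], [0.4231, 0.4543]]
top -22 u [0.5331 0.6321] [[0.4319, 0.4635], [0.4323, 0.4642], [0.433, 0.4643], [0.4339, 0.4651]]
side -17 u [0.5707 0.6698] [[0.394, 0.4176], [0.3941, 0.4166], [0.3911, 0.4154], [0.3901, 0.4142]]
side -18 u [0.5636 0.6626] [[0.4043, 0.4278], [0.4048, 0.4272], [0.402, 0.4264], [0.4013, 0.4255]]
side -19 u [0.5563 0.6553] [[0.4145, 0.4379], [0.4152, 0.4376], [0.4129, 0.4372], [0.4124, 0.4365]]
side -20 u [0.5489 0.6477] [[0.4245, 0.4479], [0.4255, 0.4481], [0.4235, 0.4478], [0.4235, 0.4476]]
side -21 u [0.5412 0.6399] [[0.4346, 0.4577], [0.4353, 0.4582], [0.4341, 0.4584], [0.4343, 0.4586]]
side -22 u [0.5334 0.6319] [[0.4445, 0.4675], [0.4454, 0.4682], [0.4446, 0.4689], [0.4452, 0.4694]]
```

```bash

python3 -m handwheel '[[[0,0,0],[0.06,0.15,0],1],[[0,0,-0.02],[0.12,0.35,0],1],[[0,0,-0.04],[0.18,0.45,0],1],[[0,0,-0.04],[0.2,0.5,0],1],[[0,0,-0.04],[0.2,0.5,0],1]]' | head -2
python3 -m handwheel '[[[0,0,-0.04],[0.2,0.5,0],1],[[0,0,-0.04],[0.2,0.5,0],1],[[0,0,-0.04],[0.2,0.5,0],1],[[0,0,-0.03],[0.2,0.4,0],1],[[0,0,-0.01],[0.15,0.25,0],1]]' | head -2
python3 -m handwheel '[[[0,0,0],[0.1,0.13,-0.2],1],[[0,0,0],[0,0,-0.5],1],[[0,0,0],[0,0,-0.6],1],[[0,0,0],[0,0,-0.5],1],[[0,0,0],[0,0,-0.3],1]]' | head -2
python3 -m handwheel '[[[0,0,0],[0,0,-0.1],1],[[0,0,0],[0,0,0],1],[[0,0,0],[0,0,0],1],[[0,0,0],[0,0,0],1],[[0,0,0],[0,0,0],1]]'
python3 -c "
from h import *
o=robot.get_obs();print(o['tool_pos'],o['ee_rot'],np.degrees(o['ee_rot'][2]+np.pi))"
```

```text
time: 13.85
tool_pos: [0.4662, 0.1601, 0.2855]
time: 14.35
tool_pos: [0.5135, 0.2685, 0.2846]
time: 14.85
tool_pos: [0.5167, 0.2719, 0.1765]
time: 15.35
tool_pos: [0.5189, 0.2728, 0.1771]
ee_rot: [3.14, 0.002, 2.79]
wrist_force: [0.5, -0.7, -6.5]
width: 0.0555
finger_force: 30.0
[0.51887107 0.27280011 0.17707717] [3.13964802e+00 2.06277144e-03 2.79033399e+00] 339.8743613268659
```

```bash

python3 -m handwheel '[[[0,0,0],[0.12,-0.05,0],1],[[0,0,0],[0.24,-0.12,-0.01],1],[[0,0,0],[0.24,-0.12,-0.01],1],[[0,0,0],[0.13,-0.05,0],1],[[0,0,0],[0,0,0],1]]' | head -2
python3 -m handwheel '[[[0,0,0],[0,0,0],1],[[0,0,0],[0,0,0],1],[[0,0,0],[0,0,0],1],[[0,0,0],[0,0,0],1],[[0,0,0],[0,0,0],1]]' 
python3 - <<'E'
from h import *
A,d=robot.snapshot("top");B,d=robot.snapshot("side");np.savez("s3.npz",im=B,d=d)
cv2.imwrite("pics/a3.png",np.hstack([cv2.resize(A[110:260,200:350,::-1],(380,380)),cv2.resize(B[200:390,190:380,::-1],(400,400))[:380]]))
P=pts("side",d);o=robot.get_obs();p=o["tool_pos"];a=o["ee_rot"][2]+np.pi
print(p,o["ee_rot"],np.degrees(a)-360)
R=np.array([[np.cos(a),np.sin(a),0],[-np.sin(a),np.cos(a),0],[0,0,1]])
q=(P.reshape(-1,3)-p)@R.T*1000
t=q[(abs(q[:,0])<60)&(abs(q[:,0])>15)&(abs(q[:,1])<22)&(q[:,2]>14)&(q[:,2]<19)];print("top",len(t),np.linalg.lstsq(np.c_[t[:,:2],np.ones(len(t))],t[:,2],rcond=None)[0])
s=q[(abs(q[:,0])<60)&(abs(q[:,0])>15)&(q[:,1]>23)&(q[:,1]<33)&(q[:,2]>-33)&(q[:,2]<5)];print("side",len(s),np.percentile(s[:,0],[1,99]),np.polyfit(s[:,0],s[:,1],1),np.percentile(s[:,2],[1,99]))
for x0 in(-45,-30,30,45):
    b=q[(abs(q[:,0]-x0)<6)&(q[:,1]>22)&(q[:,1]<33)&(abs(q[:,2])<50)];print("bottom/top z at",x0,np.percentile(b[:,2],[1,99]))
w=q[(q[:,0]>90)&(q[:,0]<130)&(abs(q[:,1])<25)&(q[:,2]>-40)&(q[:,2]<20)];print("window",len(w),np.percentile(w[:,0],[1,5]),w[:,1].min(),w[:,1].max())
r=q[(q[:,0]>100)&(q[:,0]<120)&(abs(q[:,1])<25)];im=B.reshape(-1,3).astype(int)
m=(im[:,0]>120)&(im[:,1]<70)&(q[:,0]>95)&(q[:,0]<125)&(abs(q[:,1])<30)&(abs(q[:,2])<45);print("red",m.sum(),np.percentile(q[m],[3,50,97],axis=0).round(1).tolist())
E
```

```text
time: 15.85
tool_pos: [0.556, 0.2546, 0.174]
time: 16.35
tool_pos: [0.5545, 0.2558, 0.1746]
ee_rot: [3.141, 0.0, 2.791]
wrist_force: [-0.3, 0.1, -6.5]
width: 0.0559
finger_force: 30.0
[0.55456803 0.25568418 0.17460618] [3.14143520e+00 1.06229579e-04 2.79062174e+00] -20.109152107103228
top 770 [-1.41634875e-04 -1.06277647e-03  1.65479312e+01]
side 1257 [-54.3840138  52.9644849] [2.73482193e-03 2.74136280e+01] [-31.76534022   4.68236735]
bottom/top z at -45 [-32.51849791  16.6829096 ]
bottom/top z at -30 [-31.14061989  17.02904395]
bottom/top z at 30 [-31.23376135  16.54958852]
bottom/top z at 45 [-31.17167414  16.92313532]
window 312 [115.1224721  115.27654923] -11.663943354573743 20.353602041275234
red 62 [[115.3, -7.3, -26.9], [116.8, 9.6, -3.3], [118.5, 12.3, 4.0]]
```

View pics/a3.png

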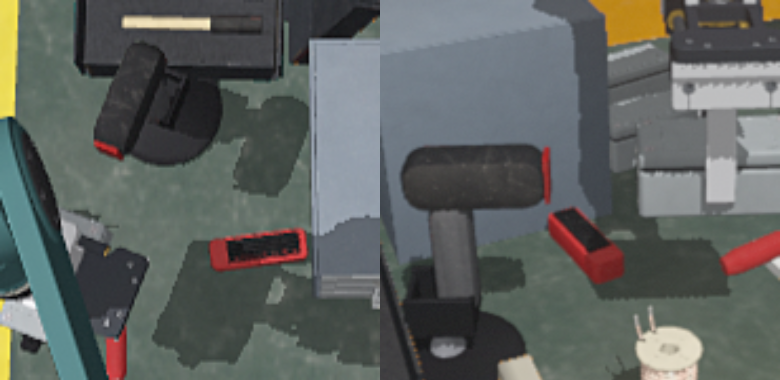

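```bash

python3 -m handwheel '[[[0,0,0],[0.02,-0.01,0.03],1],[[0,0,0],[0,0,0],1],[[0,0,0],[0,0,0],1],[[0,0,0],[0,0,0],1],[[0,0,0],[0,0,0],1]]' | head -2
python3 -m handwheel '[[[0,0,0],[0,0,0],1],[[0,0,0],[0,0,0],1],[[0,0,0],[0,0,0],1],[[0,0,0],[0,0,0],1],[[0,0,0],[0,0,0],1]]' 
python3 -c "
from h import *
o=robot.get_obs();print(o['tool_pos'],np.abs(o['qvel']).max())
print(robot.close_job())"
```

```text
time: 16.95
tool_pos: [0.5557, 0.2551, 0.176]
time: 17.45
tool_pos: [0.5557, 0.2551, 0.176]
ee_rot: [3.141, 0.0, 2.79]
wrist_force: [-0.2, -0.4, -6.4]
width: 0.0558
finger_force: 30.0
[0.55572099 0.25506808 0.17602422] 0.000961322693803604
the job is handed in; nothing more can be done
None
```

The first case I shook, the leftmost one from the robot, rattles: its moment about y shifted by about 0.07 N m between ends. It is now held level and still about 6 cm in front of the scanner window with the label facing it, centred to within about 3 mm by my camera measurements. The job was handed in at about 17.5 s. I did not lift or shake the other two cases, because the first one was the rattler; they, the hex keys, the coil and the scanner were not touched.

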